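# Set a light attenuator to its third click and trigger the exposure

### The job

Push the lever of the attenuator along its slot, away from the end where it is parked, and stop it at the third click without running on past it; push lightly, the clicks can be felt. Then press the button on the trigger box fully down and let it come up again. Only push and press: lift nothing, leave the trigger box where it stands and do not disturb the cell block, weight, tape roll and beaker near the work.

Things in the scene. Friction and masses are not known exactly. Their poses are not given: they have to be found in the camera images.
- attenuator: Fixed grey box with an aluminium cover, 80 mm (its x) x 210 mm (its y) x 50 mm high; origin at the centre of its underside, z up. A slot runs along its y in the middle of the cover; the lever stands in it. Five short dark index lines on the cover, on the -x side of the slot, mark the five detents. A lens tube (36 mm across) sticks out 20 mm from its +x face.
- lever (a joint): Lever slide, m: 0 = -y end stop, growing towards the box's +y; other end stop 0.112. Starts parked between 0 and 0.012, before the detents. Five spring detents (clicks): 0.033, 0.051, 0.069 (the third), 0.087, 0.105. Leaving each rest takes a peak of 4 to 7 N; then the push falls, and 6 to 9 mm short of the next detent the lever snaps into it ahead of the finger and stays. Parked it slides freely.
- lever_paddle (a point): Centre of the lever's upright black paddle, which moves with the lever: 30 mm wide (across the travel, the box's x), 10 mm thick (along the travel, the box's y), 42 mm tall, from 56 mm to 98 mm above the bench; this point is 77 mm above the bench. A white pointer at its foot looks to the index lines.
- trigger_box: Loose grey plastic box with one push button in the middle of its top, 70 mm (its x) x 100 mm (its y) x 40 mm high, about 0.5 kg; origin at the centre of its underside, z up. It is not fixed to the bench.
- button (a joint): Push button of the trigger box, m: 0 = up, 0.006 = fully down (about 4 N); springs up by itself when released.
- button_top (a point): Centre of the top face of the round white button cap (30 mm across, in a 46 mm black collar); 62 mm above the bench when up. The collar's top is 10 mm below it.
- cell: Loose dark cell block with a blue cap, 56 x 62 x 76 mm high, standing in front of the lens tube; origin at the centre of its underside. Leave alone.
- weight: Loose 100 g metal laboratory weight with a knob, 26 mm across, 34 mm high, standing on the robot's side of the attenuator; origin at the centre of its underside. Leave alone.
- tape: Loose flat roll of white thread tape lying on its side, 48 mm across, 12 mm high, on the robot's side of the attenuator; origin at the centre of its underside. Leave alone.
- beaker: Loose small glass beaker, 47 mm across, 56 mm high, on the far side of the trigger box; origin at the centre of its underside. Leave alone.
There are look-alikes about, which are no part of the job. What is shaped like the trigger_box but orange is not meant.

How it is judged:
On the way, in this order (a step that is already met when the one before it is completed fails the run):
1. the lever rests at the third detent (value of joint lever between 0.064 and 0.074 m and velocity of joint lever between -0.02 and 0.02 m/s), for 0.3 s.
2. the button is pressed down, the lever being at the third detent (value of joint button above 0.0045 m and value of joint lever between 0.064 and 0.074 m), for 0.05 s.
At the end, for the whole second after the job is handed in: The lever rests within 5 mm of the third detent (joint 0.069), the button is up again (under 1.5 mm), the trigger box stands at rest within 25 mm of where it was, and the cell block, weight, tape roll and beaker stand upright within 20 mm of where they were (all of step 1 and value of joint button below 0.0015 m and distance of trigger_box from where it was at the start of the episode below 0.025 m and angle between trigger_box's own z axis and vertical below 0.1 rad and linear speed of trigger_box below 0.02 m/s and distance of each of cell, weight, tape, beaker from where it was at the start of the episode below 0.02 m and angle between each of cell, weight, tape, beaker's own z axis and vertical below 0.15 rad); the robot touches nothing.
It fails at once if the lever runs past the third detent (joint above 0.080) (value of joint lever above 0.08 m).
It fails at once if the button is pressed (over 3 mm) while the lever is not at the third detent (value of joint button above 0.003 m and not (value of joint lever between 0.064 and 0.074 m)).
It fails at once if the lever is pushed or squeezed with more than 25 N (contact force between the fingers and lever above 25 N).
It fails at once if the trigger box is lifted (10 mm) or shoved (25 mm) (height (world z) of trigger_box above 0.01 m or distance of trigger_box from where it was at the start of the episode above 0.025 m).
It fails at once if the cell block, weight, tape roll or beaker is lifted, shoved by 20 mm or tipped (distance of any of cell, weight, tape, beaker from where it was at the start of the episode above 0.02 m or angle between any of cell, weight, tape, beaker's own z axis and vertical above 0.3 rad).
It also fails if it takes over 67 s, if anything falls off the work surface, if the arm or the gripper's body presses on something with over 40 N, if the wrist force passes 120 N, or if a joint passes its speed limit or range.

### The arm

A 6-joint arm with a two-finger parallel gripper is mounted at the origin on a cart in front of the work surface, level with it; the furniture and walls round the work are solid. World frame = base frame: x ahead of the robot, y to its left, z up, the work surface at z = 0. Lengths are in m, angles in rad, forces in N, time in s.
With the tool pointing down it reaches from about 0.35 to 0.975 m from the base axis. Payload 7.1 kg.
Tool frame: the origin (TCP) lies between the finger pads; the fingertips stand 8 mm ahead of it and the grasp point (between the pads) lies 11 mm behind it (tip_reach is the distance from the TCP to the fingertips, in m); z points along the fingers, y is the line along which they close (so a half turn about z gives the same grasp; the last joint's range is limited). The gripper opens to 88 mm and grips with 3 to 60 N. Pads are 20 mm wide; open, the fingers measure 115 mm over their backs; the gripper's body (75 mm by 178 mm) begins 61 mm behind the grasp point.
Start: joints at [-1.214, 0.423, 1.63, -0, 1.089, -0.019], TCP at [0.229, -0.581, 0.2] pointing down, gripper open.
Joint ranges: [-3, 3], [-0.9, 2.11], [0.09, 2.58], [-1.31, 4.45], [0.11, 2.69], [-2.54, 2.54]. Speed limits (rad/s): [2.39, 2.39, 3.01, 3.14, 3.14, 3.14].

### API

Orientations are given as a rotation vector (axis times angle).
In Python, from station import * gives the robot as it stands.
- The arm moves only by the tool servo_tool, never from a script. Its argument "deltas" is a list of rows, each a list of 5 numbers: the shift along the world's x, y, z in cm, then the turn about the world's z in degrees, then the closure in counts, from 0 (fully open) to 255 (shut). In form: [[tx, ty, tz, spin, fingers], ...]. A call has 1 to 20 rows; each row shifts and turns the commanded pose from where the row before left it; what a row does not reach is not made up. A row lasts 1/10 s, in which the tool goes at most 50 mm and 8.59 degrees, less where a joint would pass 70% of its speed; a pose out of reach is approached as far as the arm can. A call with a gripper value outside its range is refused whole. The fingers move at their own pace and stop on an object; "squeeze" is the grip in N (left out, the last holds). Time passes only in rows, so rows that do not move let the fingers close. It gives the time, the measured TCP pose, the force, the opening and the grip force at its end, in the units of the state.
- read_state(): the state, without advancing time (a new reading comes with each control period).
- camera(name): name is "scene" or "top" or "wrist"; returns the picture (480x640x3 uint8, red, green, blue); there is no depth.
- camera_params(name): a dict with "fx", "fy", "cx", "cy" (pixels), "distortion" ([k1, k2, p1, p2, k3] as OpenCV has them; the pictures are not rectified), "R" (3x3) and "t" (3): a world point X has camera coordinates R X + t; the wrist camera has in their place "tool_from_camera" (4x4, takes a point from camera to tool coordinates, whose origin is the TCP and whose axes are the flange's). Camera axes: x right, y down, z forward; pixel columns grow to the right and rows downward; lengths in m; the calibration is good to about 2 mm. A picture is of the moment at which its call begins: read the wrist's pose just before it. camera_params takes no time and is no camera call.
- hand_in(): hands the job in; it is judged then, once.
The state is a dict: "t": time; "joint_pos": joint angles; "joint_velocities": joint speeds; "tau": joint torques, N m; "position": TCP position; "tool_rot": TCP orientation; "wrist_force": force on the tool from outside, world axes, zero at the start; "wrist_torque": the same for the moment, N m; "width": finger opening in m; "grasp_force": force on a finger pad.
Only numpy, scipy, OpenCV 4.12 (cv2) and the standard library are available. Lean on these libraries where they do the work, as an engineer would, in place of code of your own. Each camera call takes 0.05 s, during which the arm holds its last target. There are 200 camera calls.

## Working session

There is one attempt and no reset: what is moved stays moved. The work goes in short steps, Python scripts to look and compute and a tool call to move; the robot and the scene stay as the last step left them, time stands still between calls to the robot, and variables do not carry over. Pictures are saved under pics/ and viewed, at most 10 in all, crops included, and the job is handed in when it is done.

Besides the shell and the picture viewer there is one more tool, called after "Request:" in YAML: its name, and indented under it one key for each argument. servo_tool: Moves the arm, as the interface text tells. Its arguments: {"type":"object","properties":{"deltas":{"type":"array"},"squeeze":{"type":"number"}},"required":["deltas"]}

```bash
mkdir -p pics; python3 - <<'E'
from station import *
import cv2
for n in("scene","top"):
    cv2.imwrite(f"pics/{n}0.png",camera(n)[:,:,::-1]); p=camera_params(n); print(n,p)
s=read_state();print(s["t"],s["position"],s["tool_rot"],s["wrist_force"])
E
```

```text
scene {'fx': 526.2358415926735, 'fy': 526.2358415926735, 'cx': 320.2944553513148, 'cy': 239.20555886045926, 'distortion': array([-0.09283628,  0.        ,  0.        ,  0.        ,  0.        ]), 'R': array([[-0.71119822, -0.7029876 ,  0.00235057],
       [-0.50674614,  0.51034151, -0.69480925],
       [ 0.48724269, -0.49533824, -0.71919023]]), 't': array([0.30654465, 0.36521366, 0.96987688])}
top {'fx': 482.17379103924264, 'fy': 482.17379103924264, 'cx': 317.3201825401082, 'cy': 240.30541347306584, 'distortion': array([-0.00592729,  0.        ,  0.        ,  0.        ,  0.        ]), 'R': array([[ 0.01231956, -0.999902  ,  0.00665033],
       [-0.9913036 , -0.01308452, -0.13094261],
       [ 0.13101679, -0.00497935, -0.99136764]]), 't': array([-0.12176599,  0.50342146,  0.89034033])}
0.1 [ 0.22922878 -0.58088981  0.19960073] [-3.08498812e+00 -5.86603906e-01  3.14969336e-04] [ 0.14646173 -0.31260599  0.25362368]
```

View pics/top0.png

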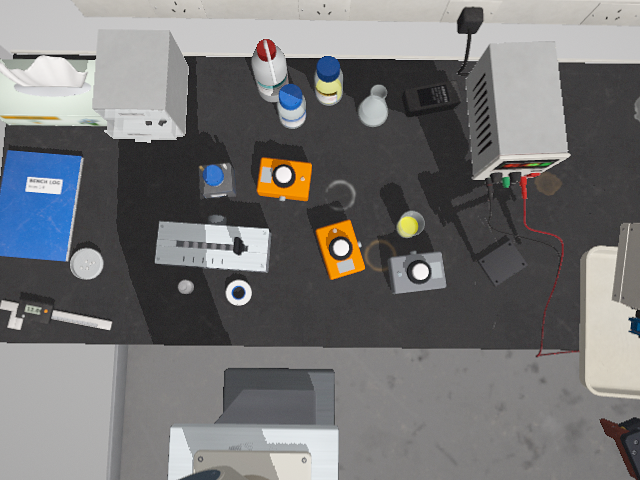

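View pics/scene0.png

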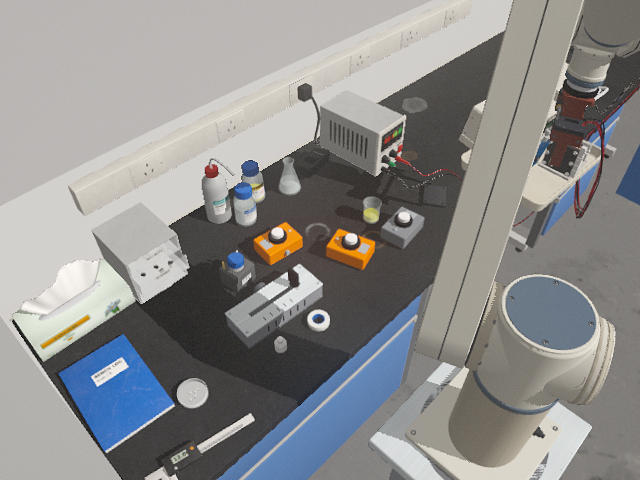

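The top picture shows:
- **Attenuator:** around (213,246), with the black paddle near (240,246) at its right (-y) end.
- **Trigger box candidates:** grey at (418,271), orange at (285,178) and orange at (341,248). I choose the grey one.
- **Things to leave alone:** cell (213,180), weight (186,287), tape (238,292) and beaker (410,225).

I'll check the choice in one close crop.

```bash
cat > h.py <<'E'
import numpy as np, cv2
from station import *
def ray(p,uv,R,t):
    K=np.array([[p["fx"],0,p["cx"]],[0,p["fy"],p["cy"]],[0,0,1]])
    q=cv2.undistortPoints(np.array([[uv]],float),K,np.array(p["distortion"]))[0,0]
    return -R.T@t, R.T@np.array([q[0],q[1],1])
def at_z(name,uv,z):
    p=camera_params(name)
    if name=="wrist":
        s=read_state(); T=np.eye(4);T[:3,:3]=cv2.Rodrigues(np.array(s["tool_rot"],float))[0];T[:3,3]=s["position"]
        C=T@np.array(p["tool_from_camera"]); R=C[:3,:3].T; t=-R@C[:3,3]
    else: R,t=np.array(p["R"]),np.array(p["t"])
    c,d=ray(p,uv,R,t); return c+d*(z-c[2])/d[2]
E
python3 - <<'E'
import cv2
i=cv2.imread("pics/top0.png")[150:310,140:460]
cv2.imwrite("pics/crop0.png",cv2.resize(i,(800,400),interpolation=cv2.INTER_CUBIC))
E
```

```text
(no output)
```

View pics/crop0.png

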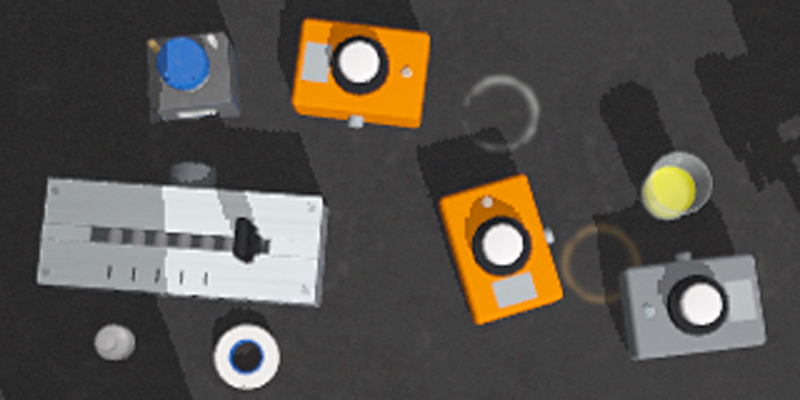

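The crop confirms that the grey box (crop 697,305) is the trigger box. The paddle is near crop (245,240), and the index lines are at x=110, 133, 157, 181 and 206.

```bash
python3 - <<'E'
from h import *
f=lambda x,y,z:at_z("top",(140+x/2.5-.3,150+y/2.5-.3),z).round(4)
for n,a in dict(TL=(48,178,.05),TR=(325,197,.05),BR=(315,303,.05),BL=(40,284,.05),l5=(110,272,.05),l3=(157,275,.05),l1=(206,278,.05),slotL=(92,234,.05),slotR=(270,246,.05),padtop=(245,240,.098),button=(701,306,.062),gTL=(622,270,.04),gTR=(752,256,.04),gBR=(765,342,.04),gBL=(633,358,.04),weight=(114,340,.034),tape=(246,356,.012),beaker=(678,185,.03),orange=(502,245,.062)).items(): print(n,f(*a))
p=camera_params("top");print(-p["R"].T@p["t"]); print(camera_params("wrist"))
E
```

```text
TL [0.5358 0.1844 0.05  ]
TR [ 0.524  -0.0251  0.05  ]
BR [ 0.4439 -0.0197  0.05  ]
BL [0.4555 0.1859 0.05  ]
l5 [0.4651 0.1341 0.05  ]
l3 [0.4634 0.0989 0.05  ]
l1 [0.4616 0.0622 0.05  ]
slotL [0.4936 0.149  0.05  ]
slotR [0.4863 0.0152 0.05  ]
padtop [0.4849 0.0263 0.098 ]
button [ 0.4446 -0.3054  0.062 ]
gTL [ 0.4726 -0.2506  0.04  ]
gTR [ 0.4846 -0.3496  0.04  ]
gBR [ 0.4195 -0.3581  0.04  ]
gBL [ 0.4063 -0.2584  0.04  ]
weight [0.4151 0.133  0.034 ]
tape [0.4048 0.0364 0.012 ]
beaker [ 0.5402 -0.296   0.03  ]
orange [ 0.4879 -0.1583  0.062 ]
[ 0.38389407 -0.11073372  0.9493837 ]
{'fx': 378.31096927400387, 'fy': 378.31096927400387, 'cx': 317.3149014973815, 'cy': 236.56083287538698, 'distortion': array([-0.08061158,  0.        ,  0.        ,  0.        ,  0.        ]), 'tool_from_camera': array([[-9.13756903e-05, -9.70719807e-01, -2.40214587e-01,
         6.61897083e-02],
       [ 9.99999989e-01, -1.16469299e-04,  9.02666497e-05,
        -2.73818132e-04],
       [-1.15601249e-04, -2.40214577e-01,  9.70719807e-01,
        -1.83897297e-01],
       [ 0.00000000e+00,  0.00000000e+00,  0.00000000e+00,
         1.00000000e+00]])}
```

Request:
servo_tool:
  deltas:
    - [1.3, 2.8, 0, -1.2, 255]
    - [1.3, 2.8, 0, -1.2, 255]
    - [1.3, 2.8, 0, -1.2, 255]
    - [1.3, 2.8, 0, -1.2, 255]
    - [1.3, 2.8, 0, -1.2, 255]
    - [1.3, 2.8, 0, -1.2, 255]
    - [1.3, 2.8, 0, -1.2, 255]
    - [1.3, 2.8, 0, -1.2, 255]
    - [1.3, 2.8, 0, -1.2, 255]
    - [1.3, 2.8, 0, -1.2, 255]
    - [1.3, 2.8, 0, -1.2, 255]
    - [1.3, 2.8, 0, -1.2, 255]
    - [1.3, 2.8, 0, -1.2, 255]
    - [1.3, 2.8, 0, -1.2, 255]
    - [1.3, 2.8, 0, -1.2, 255]
    - [1.3, 2.8, 0, -1.2, 255]
    - [1.3, 2.8, 0, -1.2, 255]
    - [1.3, 2.8, 0, -1.2, 255]
    - [1.2, 2.8, 0, -1.2, 255]
    - [1.2, 2.8, 0, -1.2, 255]
  squeeze: 10

```text
t: 2.1
position: [0.4875, -0.0201, 0.2001]
tool_rot: [3.141, -0.069, -0.001]
wrist_force: [0.1, -1.2, -0.6]
width: 0.0006
grasp_force: 0.0
```

Request:
servo_tool:
  deltas:
    - [0, 0, 0, 0, 255]
    - [0, 0, 0, 0, 255]
    - [0, 0, 0, 0, 255]

```text
t: 2.4
position: [0.4868, -0.022, 0.2]
tool_rot: [3.141, -0.068, -0.001]
wrist_force: [0.3, 0.4, 0.4]
width: 0.0005
grasp_force: 0.0
```

```bash
python3 - <<'E'
from h import *
s=read_state()
cv2.imwrite("pics/w1.png",camera("wrist")[:,:,::-1])
print(s["t"],s["position"],s["tool_rot"],s["wrist_force"],s["width"])
E
```

```text
2.4 [ 0.48678925 -0.02197157  0.20004673] [ 3.14070066e+00 -6.77708815e-02 -1.27215109e-03] [0.30730069 0.36385904 0.41617543] 0.0005140159687152915
```

View pics/w1.png

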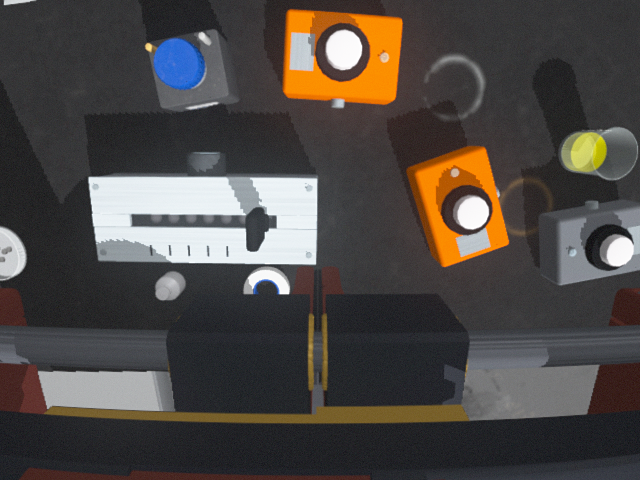

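The wrist view shows the paddle around (257,228), index lines at u=151 to 228 (v≈251), and the grey box's button at (617,248). The box is aligned with the tool.

```bash
python3 - <<'E'
from h import *
for n,a in dict(l5=(151,251,.05),l3=(189,251,.05),l1=(228,251,.05),TL=(91,178,.05),TR=(317,176,.05),BR=(317,264,.05),BL=(97,262,.05),padtop=(258,212,.098),padmid=(257,228,.077),padbot=(257,244,.056),button=(615,249,.062)).items(): print(n,at_z("wrist",a[:2],a[2]).round(4))
E
python3 - <<'E'
import cv2
i=cv2.imread("pics/w1.png")[160:300,80:340]
cv2.imwrite("pics/w1c.png",cv2.resize(i,(780,420),interpolation=cv2.INTER_CUBIC))
E
```

```text
l5 [0.4631 0.1348 0.05  ]
l3 [0.4616 0.0986 0.05  ]
l1 [0.46   0.0621 0.05  ]
TL [0.5336 0.1812 0.05  ]
TR [ 0.5248 -0.023   0.05  ]
BR [ 0.444  -0.0194  0.05  ]
BL [0.4544 0.19   0.05  ]
padtop [0.5034 0.0233 0.098 ]
padmid [0.4864 0.0287 0.077 ]
padbot [0.4671 0.0336 0.056 ]
button [ 0.4488 -0.2992  0.062 ]
```

View pics/w1c.png

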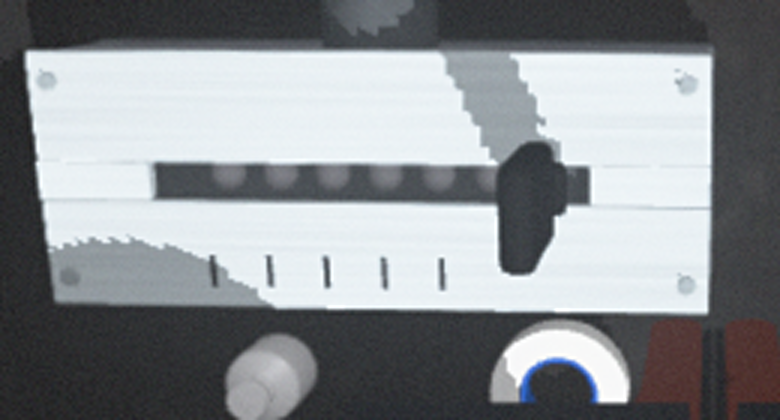

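Request:
servo_tool:
  deltas:
    - [0, 0, -2, 0, 255]
    - [0, 0, -2, 0, 255]
    - [0, 0, -2, 0, 255]
    - [0, 0, -2, 0, 255]
    - [0, 0, -2, 0, 255]
    - [0, 0, -1, 0, 255]
    - [0, 0, -0.6, 0, 255]
    - [0, 0, -0.5, 0, 255]
    - [0, 0, 0, 0, 255]
    - [0, 0, 0, 0, 255]

```text
t: 3.45
position: [0.4879, -0.0215, 0.0798]
tool_rot: [3.141, -0.068, 0.002]
wrist_force: [-0.1, 0.4, 0.2]
width: 0.0004
grasp_force: 0.0
```

Request:
servo_tool:
  deltas:
    - [0, 0.2, 0, 0, 255]
    - [0, 0.2, 0, 0, 255]
    - [0, 0.2, 0, 0, 255]
    - [0, 0.2, 0, 0, 255]
    - [0, 0.2, 0, 0, 255]
    - [0, 0.2, 0, 0, 255]
    - [0, 0.2, 0, 0, 255]
    - [0, 0.2, 0, 0, 255]
    - [0, 0.2, 0, 0, 255]
    - [0, 0.2, 0, 0, 255]
    - [0, 0.2, 0, 0, 255]
    - [0, 0.2, 0, 0, 255]
    - [0, 0.2, 0, 0, 255]
    - [0, 0.2, 0, 0, 255]
    - [0, 0, 0, 0, 255]
    - [0, 0, 0, 0, 255]

```text
t: 5.05
position: [0.4874, 0.0067, 0.0793]
tool_rot: [3.141, -0.067, 0.0]
wrist_force: [0.6, 0.0, -0.6]
width: 0.0006
grasp_force: 0.0
```

Request:
servo_tool:
  deltas:
    - [0, 0.2, 0, 0, 255]
    - [0, 0.2, 0, 0, 255]
    - [0, 0.2, 0, 0, 255]
    - [0, 0.2, 0, 0, 255]
    - [0, 0.2, 0, 0, 255]
    - [0, 0.2, 0, 0, 255]
    - [0, 0.2, 0, 0, 255]
    - [0, 0.2, 0, 0, 255]
    - [0, 0.2, 0, 0, 255]
    - [0, 0.2, 0, 0, 255]
    - [0, 0.2, 0, 0, 255]
    - [0, 0.2, 0, 0, 255]
    - [0, 0.2, 0, 0, 255]
    - [0, 0.2, 0, 0, 255]
    - [0, 0.2, 0, 0, 255]
    - [0, 0, 0, 0, 255]
    - [0, 0, 0, 0, 255]

```text
t: 6.75
position: [0.4874, 0.0367, 0.0793]
tool_rot: [-3.141, 0.067, -0.0]
wrist_force: [-0.4, -0.6, 0.6]
width: 0.0006
grasp_force: 0.0
```

Request:
servo_tool:
  deltas:
    - [0, 0.2, 0, 0, 255]
    - [0, 0, 0, 0, 255]

```text
t: 6.95
position: [0.4874, 0.0387, 0.0793]
tool_rot: [-3.141, 0.068, 0.0]
wrist_force: [-0.3, -0.2, 0.7]
width: 0.0005
grasp_force: 0.0
```

Request:
servo_tool:
  deltas:
    - [0, 0.2, 0, 0, 255]
    - [0, 0, 0, 0, 255]

```text
t: 7.15
position: [0.4874, 0.0408, 0.0793]
tool_rot: [-3.141, 0.068, -0.0]
wrist_force: [-0.4, 0.7, -0.2]
width: 0.0005
grasp_force: 0.0
```

Request:
servo_tool:
  deltas:
    - [0, 0.2, 0, 0, 255]
    - [0, 0, 0, 0, 255]

```text
t: 7.35
position: [0.4874, 0.0428, 0.0793]
tool_rot: [-3.141, 0.067, -0.0]
wrist_force: [0.3, 1.1, 0.7]
width: 0.0005
grasp_force: 0.0
```

Request:
servo_tool:
  deltas:
    - [0, 0.2, 0, 0, 255]
    - [0, 0, 0, 0, 255]

```text
t: 7.55
position: [0.4874, 0.0448, 0.0793]
tool_rot: [-3.141, 0.067, 0.0]
wrist_force: [-0.2, -0.1, -0.3]
width: -0.0001
grasp_force: 0.0
```

Request:
servo_tool:
  deltas:
    - [0, 0.1, 0, 0, 255]
    - [0, 0, 0, 0, 255]

```text
t: 7.75
position: [0.4874, 0.0457, 0.0793]
tool_rot: [-3.141, 0.068, 0.0]
wrist_force: [0.5, 0.0, -0.1]
width: 0.0008
grasp_force: 0.0
```

Request:
servo_tool:
  deltas:
    - [0, 0.1, 0, 0, 255]
    - [0, 0, 0, 0, 255]

```text
t: 7.95
position: [0.4874, 0.0467, 0.0793]
tool_rot: [-3.141, 0.068, -0.0]
wrist_force: [0.2, -0.2, 0.7]
width: 0.0002
grasp_force: 0.0
```

Request:
servo_tool:
  deltas:
    - [0, 0.1, 0, 0, 255]
    - [0, 0, 0, 0, 255]

```text
t: 8.15
position: [0.4874, 0.0477, 0.0793]
tool_rot: [-3.141, 0.068, -0.0]
wrist_force: [0.2, 0.3, 0.8]
width: 0.0009
grasp_force: 0.0
```

Request:
servo_tool:
  deltas:
    - [0, 0.1, 0, 0, 255]
    - [0, 0, 0, 0, 255]

```text
t: 8.35
position: [0.4874, 0.0487, 0.0793]
tool_rot: [-3.141, 0.068, 0.0]
wrist_force: [0.1, -0.5, 0.4]
width: 0.0006
grasp_force: 0.0
```

```bash
python3 - <<'E'
from h import *
i=camera("top")[200:300,140:300,::-1]
cv2.imwrite("pics/t2.png",cv2.resize(i,(800,500),interpolation=cv2.INTER_CUBIC))
i=camera("scene")[240:360,210:350,::-1]
cv2.imwrite("pics/s2.png",cv2.resize(i,(700,600),interpolation=cv2.INTER_CUBIC))
E
```

```text
(no output)
```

View pics/s2.png

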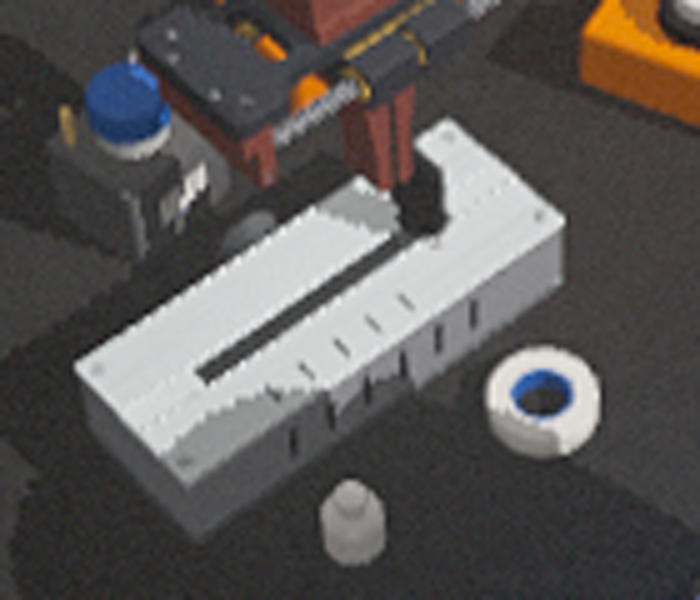

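The scene crop shows the paddle near (420,200), seemingly close to its start, with the finger pair at (385,140) beyond it. I'll project known points to check this.

```bash
python3 - <<'E'
from h import *
p=camera_params("scene");K=np.array([[p["fx"],0,p["cx"]],[0,p["fy"],p["cy"]],[0,0,1]])
P=dict(tip=(.4874,.0487,.071),tipL=(.4874,.062,.071),tipR=(.4874,.035,.071),pad0=(.487,.03,.098),pad0foot=(.487,.03,.056),pad33=(.489,.061,.098),l1=(.461,.062,.05),l5=(.464,.1345,.05),corner=(.534,-.024,.05))
for n,x in P.items():
    u=cv2.projectPoints(np.array([x]),cv2.Rodrigues(p["R"])[0],p["t"],K,p["distortion"])[0][0,0]; print(n,((u-[210,240])*5).round())
print(-p["R"].T@p["t"],read_state()["position"])
E
```

```text
tip [379. 214.]
tipL [356. 231.]
tipR [403. 196.]
pad0 [409. 150.]
pad0foot [413. 212.]
pad33 [352. 187.]
l1 [401. 295.]
l5 [269. 389.]
corner [429. 100.]
[-0.06948081  0.50953051  0.95055925] [0.48739411 0.04864428 0.07926728]
```

View pics/t2.png

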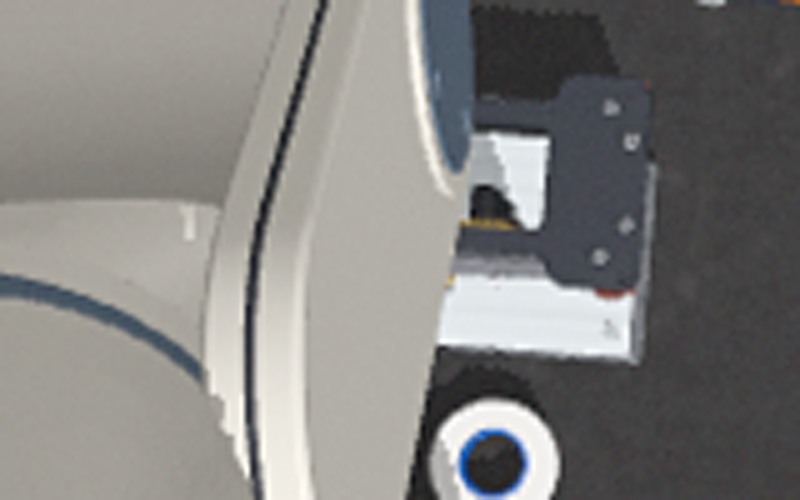

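The paddle is still at its start. The fingertips appear about 2-2.5 cm higher than the stated reach and passed over its top at z≈0.098, which fits both the zero force and the wrist view. I'll check `tip_reach`, back off and come in lower.

```bash
python3 - <<'E'
import station; from station import *
print([ (k,getattr(station,k)) for k in dir(station) if not k.startswith('_')]); print(read_state())
E
```

```text
[('Unreachable', <class 'station.Unreachable'>), ('camera', <function make.<locals>.drawn_camera at 0x7fb62ec60040>), ('camera_params', <function make.<locals>.<lambda> at 0x7fb62ec605e0>), ('hand_in', <function connect.<locals>.done at 0x7fb62ebd7740>), ('read_state', <function make.<locals>.<lambda> at 0x7fb62ec60540>), ('tip_reach', 0.008)]
{'t': 8.45, 'joint_pos': array([ 7.52015337e-02,  4.17668848e-01,  2.00442138e+00, -5.23244420e-05,
        7.19512290e-01,  1.68902447e+00]), 'joint_velocities': array([-0.00030542, -0.00039918, -0.00019726,  0.00024574, -0.00099734,
        0.00081843]), 'tau': array([ 2.38989451e-02, -4.49958265e+01, -1.82751131e+01,  5.63433015e-03,
       -7.41072977e-02,  2.88025200e-03]), 'position': array([0.48739411, 0.04864428, 0.07926728]), 'tool_rot': array([ 3.14083175e+00, -6.75182597e-02, -1.01878498e-05]), 'wrist_force': array([-0.51884525,  0.06158846, -0.85363103]), 'wrist_torque': array([ 0.05198487,  0.00991841, -0.01140215]), 'grasp_force': 0.0, 'width': 0.00041474567589349807}
```

Request:
servo_tool:
  deltas:
    - [0, -0.7, 0.2, 0, 255]
    - [0, -0.7, 0, 0, 255]
    - [0, -0.7, 0, 0, 255]
    - [0, -0.7, 0, 0, 255]
    - [0, -0.7, 0, 0, 255]
    - [0, -0.7, 0, 0, 255]
    - [0, -0.7, 0, 0, 255]
    - [0, -0.7, 0, 0, 255]
    - [0, -0.7, 0, 0, 255]
    - [0, -0.7, 0, 0, 255]
    - [0, 0, 0, 0, 255]
    - [0, 0, -0.7, 0, 255]
    - [0, 0, -0.7, 0, 255]
    - [0, 0, -0.4, 0, 255]
    - [0, 0, -0.2, 0, 255]
    - [0, 0, 0, 0, 255]
    - [0, 0, 0, 0, 255]

```text
t: 10.15
position: [0.4875, -0.0213, 0.0612]
tool_rot: [-3.141, 0.067, 0.0]
wrist_force: [-0.3, 0.1, 0.3]
width: 0.0004
grasp_force: 0.0
```

```bash
python3 - <<'E'
from h import *
i=camera("scene")[230:330,230:350,::-1]
cv2.imwrite("pics/s3.png",cv2.resize(i,(720,600),interpolation=cv2.INTER_CUBIC))
p=camera_params("scene");K=np.array([[p["fx"],0,p["cx"]],[0,p["fy"],p["cy"]],[0,0,1]])
for x in [(.4775,-.0213,.053),(.4775,-.0213,.080),(.487,.03,.098),(.472,.035,.056)]:
    u=cv2.projectPoints(np.array([x]),cv2.Rodrigues(p["R"])[0],p["t"],K,p["distortion"])[0][0,0]; print(x,((u-[230,230])*6).round())
E
```

```text
(0.4775, -0.0213, 0.053) [494. 258.]
(0.4775, -0.0213, 0.08) [493. 210.]
(0.487, 0.03, 0.098) [371. 240.]
(0.472, 0.035, 0.056) [394. 345.]
```

View pics/s3.png

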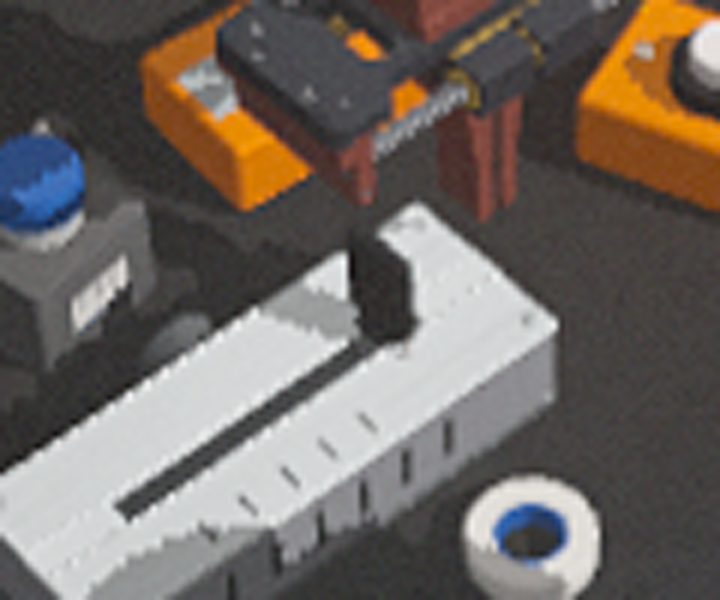

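The finger gap's lower end is at (497,212), which matches a tip height of 0.080. The tips therefore end about 19 mm above the TCP. The paddle is untouched. I'll lower a little and push.

Request:
servo_tool:
  deltas:
    - [0, 0.2, -0.5, 0, 255]
    - [0, 0.3, 0, 0, 255]
    - [0, 0.3, 0, 0, 255]
    - [0, 0.3, 0, 0, 255]
    - [0, 0.3, 0, 0, 255]
    - [0, 0.3, 0, 0, 255]
    - [0, 0.3, 0, 0, 255]
    - [0, 0.2, 0, 0, 255]
    - [0, 0.2, 0, 0, 255]
    - [0, 0.2, 0, 0, 255]
    - [0, 0.2, 0, 0, 255]
    - [0, 0.2, 0, 0, 255]
    - [0, 0.2, 0, 0, 255]
    - [0, 0.2, 0, 0, 255]
    - [0, 0.2, 0, 0, 255]
    - [0, 0.2, 0, 0, 255]
    - [0, 0.2, 0, 0, 255]
    - [0, 0.2, 0, 0, 255]
    - [0, 0.2, 0, 0, 255]
    - [0, 0, 0, 0, 255]

```text
t: 12.2
position: [0.4873, 0.0229, 0.0563]
tool_rot: [-3.141, 0.067, 0.0]
wrist_force: [-0.5, 0.1, 0.9]
width: 0.0005
grasp_force: 0.0
```

Request:
servo_tool:
  deltas:
    - [0, 0.2, 0, 0, 255]
    - [0, 0.2, 0, 0, 255]
    - [0, 0.2, 0, 0, 255]
    - [0, 0.2, 0, 0, 255]
    - [0, 0.2, 0, 0, 255]
    - [0, 0.2, 0, 0, 255]
    - [0, 0, 0, 0, 255]

```text
t: 12.9
position: [0.4876, 0.035, 0.0563]
tool_rot: [-3.141, 0.068, -0.0]
wrist_force: [1.1, -1.5, 0.3]
width: 0.0005
grasp_force: 0.4
```

Request:
servo_tool:
  deltas:
    - [0, 0.2, 0, 0, 255]
    - [0, 0, 0, 0, 255]

```text
t: 13.1
position: [0.4872, 0.037, 0.0562]
tool_rot: [-3.141, 0.068, 0.001]
wrist_force: [-0.5, -0.5, -0.2]
width: 0.0006
grasp_force: 0.0
```

Request:
servo_tool:
  deltas:
    - [0, 0.2, 0, 0, 255]
    - [0, 0, 0, 0, 255]

```text
t: 13.3
position: [0.4871, 0.0389, 0.0562]
tool_rot: [-3.141, 0.068, 0.001]
wrist_force: [-0.2, -0.5, -0.3]
width: 0.0004
grasp_force: 0.0
```

Request:
servo_tool:
  deltas:
    - [0, 0.1, 0, 0, 255]
    - [0, 0, 0, 0, 255]

```text
t: 13.5
position: [0.4872, 0.0398, 0.0562]
tool_rot: [-3.141, 0.068, 0.001]
wrist_force: [0.5, 0.3, 0.1]
width: 0.0005
grasp_force: 0.0
```

Request:
servo_tool:
  deltas:
    - [0, 0.1, 0, 0, 255]
    - [0, 0, 0, 0, 255]

```text
t: 13.7
position: [0.4874, 0.0407, 0.0563]
tool_rot: [-3.141, 0.068, 0.0]
wrist_force: [0.1, -0.2, -0.9]
width: 0.0004
grasp_force: 0.0
```

Request:
servo_tool:
  deltas:
    - [0, 0.1, 0, 0, 255]
    - [0, 0, 0, 0, 255]

```text
t: 13.9
position: [0.4874, 0.0417, 0.0563]
tool_rot: [-3.141, 0.068, 0.0]
wrist_force: [-0.1, 0.4, -0.7]
width: 0.0002
grasp_force: 0.0
```

Request:
servo_tool:
  deltas:
    - [0, 0.1, 0, 0, 255]
    - [0, 0, 0, 0, 255]

```text
t: 14.1
position: [0.4874, 0.0427, 0.0563]
tool_rot: [-3.141, 0.068, 0.0]
wrist_force: [-0.3, 0.4, -0.2]
width: 0.0002
grasp_force: 0.0
```

Request:
servo_tool:
  deltas:
    - [0, 0.1, 0, 0, 255]
    - [0, 0, 0, 0, 255]

```text
t: 14.3
position: [0.4874, 0.0437, 0.0563]
tool_rot: [-3.141, 0.068, -0.0]
wrist_force: [0.4, 0.5, -0.4]
width: 0.0004
grasp_force: 0.0
```

Request:
servo_tool:
  deltas:
    - [0, 0.1, 0, 0, 255]
    - [0, 0, 0, 0, 255]

```text
t: 14.5
position: [0.4874, 0.0447, 0.0563]
tool_rot: [-3.141, 0.068, 0.0]
wrist_force: [-0.1, -0.0, 0.3]
width: 0.0006
grasp_force: 0.0
```

Request:
servo_tool:
  deltas:
    - [0, 0.1, 0, 0, 255]
    - [0, 0, 0, 0, 255]

```text
t: 14.7
position: [0.4874, 0.0457, 0.0563]
tool_rot: [-3.141, 0.067, 0.0]
wrist_force: [0.2, -0.4, 0.7]
width: 0.0003
grasp_force: 0.0
```

Request:
servo_tool:
  deltas:
    - [0, 0.1, 0, 0, 255]
    - [0, 0, 0, 0, 255]

```text
t: 14.9
position: [0.4874, 0.0466, 0.0563]
tool_rot: [3.141, -0.067, -0.0]
wrist_force: [0.1, -1.7, -0.7]
width: 0.0003
grasp_force: 0.3
```

Request:
servo_tool:
  deltas:
    - [0, 0.1, 0, 0, 255]
    - [0, 0, 0, 0, 255]

```text
t: 15.1
position: [0.4874, 0.0472, 0.0563]
tool_rot: [3.14, -0.067, 0.0]
wrist_force: [1.3, -4.7, -0.2]
width: 0.0005
grasp_force: 2.3
```

Request:
servo_tool:
  deltas:
    - [0, 0.1, 0, 0, 255]
    - [0, 0, 0, 0, 255]

```text
t: 15.3
position: [0.4875, 0.0484, 0.0563]
tool_rot: [3.141, -0.068, 0.0]
wrist_force: [-0.6, -5.2, -0.6]
width: 0.0007
grasp_force: 2.2
```

First click felt: contact at tool y≈0.0463, which corresponds to lever 0.033. I continue slowly to the second.

Request:
servo_tool:
  deltas:
    - [0, 0.1, 0, 0, 255]
    - [0, 0.1, 0, 0, 255]
    - [0, 0.1, 0, 0, 255]
    - [0, 0.1, 0, 0, 255]
    - [0, 0.1, 0, 0, 255]
    - [0, 0.1, 0, 0, 255]
    - [0, 0.1, 0, 0, 255]
    - [0, 0.1, 0, 0, 255]
    - [0, 0.1, 0, 0, 255]
    - [0, 0.1, 0, 0, 255]
    - [0, 0.1, 0, 0, 255]
    - [0, 0.1, 0, 0, 255]
    - [0, 0, 0, 0, 255]

```text
t: 16.6
position: [0.4874, 0.0607, 0.0562]
tool_rot: [-3.141, 0.068, 0.0]
wrist_force: [0.0, -0.5, -0.1]
width: 0.0006
grasp_force: 0.0
```

Request:
servo_tool:
  deltas:
    - [0, 0.1, 0, 0, 255]
    - [0, 0.1, 0, 0, 255]
    - [0, 0, 0, 0, 255]

```text
t: 16.9
position: [0.4874, 0.0627, 0.0563]
tool_rot: [-3.141, 0.068, -0.0]
wrist_force: [-0.5, 0.7, 0.2]
width: 0.0007
grasp_force: 0.0
```

Request:
servo_tool:
  deltas:
    - [0, 0.1, 0, 0, 255]
    - [0, 0, 0, 0, 255]

```text
t: 17.1
position: [0.4874, 0.0637, 0.0563]
tool_rot: [3.141, -0.068, -0.0]
wrist_force: [-0.1, 0.4, 0.1]
width: 0.0003
grasp_force: 0.0
```

Request:
servo_tool:
  deltas:
    - [0, 0.1, 0, 0, 255]
    - [0, 0, 0, 0, 255]

```text
t: 17.3
position: [0.4874, 0.0646, 0.0563]
tool_rot: [3.141, -0.067, -0.0]
wrist_force: [0.9, -0.4, 0.1]
width: 0.0005
grasp_force: 0.2
```

Request:
servo_tool:
  deltas:
    - [0, 0.1, 0, 0, 255]
    - [0, 0, 0, 0, 255]

```text
t: 17.5
position: [0.4874, 0.0652, 0.0563]
tool_rot: [3.14, -0.067, 0.0]
wrist_force: [-0.4, -4.3, -0.2]
width: 0.0004
grasp_force: 2.3
```

Second click confirmed (contact at 0.0645). Next is the third, with the snap expected at tool y 0.0733–0.0763.

Request:
servo_tool:
  deltas:
    - [0, 0.1, 0, 0, 255]
    - [0, 0.1, 0, 0, 255]
    - [0, 0.1, 0, 0, 255]
    - [0, 0.1, 0, 0, 255]
    - [0, 0.1, 0, 0, 255]
    - [0, 0.1, 0, 0, 255]
    - [0, 0.1, 0, 0, 255]
    - [0, 0, 0, 0, 255]

```text
t: 18.3
position: [0.4872, 0.073, 0.0563]
tool_rot: [-3.141, 0.068, 0.0]
wrist_force: [0.4, -0.5, -0.7]
width: 0.0004
grasp_force: 0.0
```

Request:
servo_tool:
  deltas:
    - [0, 0.1, 0, 0, 255]
    - [0, 0, 0, 0, 255]

```text
t: 18.5
position: [0.4872, 0.0739, 0.0563]
tool_rot: [-3.141, 0.068, 0.0]
wrist_force: [0.1, 0.6, -0.4]
width: 0.0004
grasp_force: 0.0
```

Request:
servo_tool:
  deltas:
    - [0, 0.1, 0, 0, 255]
    - [0, 0, 0, 0, 255]

```text
t: 18.7
position: [0.4873, 0.0748, 0.0562]
tool_rot: [-3.141, 0.068, 0.0]
wrist_force: [0.1, -0.1, 0.1]
width: 0.0002
grasp_force: 0.0
```

Request:
servo_tool:
  deltas:
    - [0, 0.1, 0, 0, 255]
    - [0, 0, 0, 0, 255]

```text
t: 18.9
position: [0.4873, 0.0758, 0.0562]
tool_rot: [-3.141, 0.068, 0.0]
wrist_force: [-0.4, 0.1, 0.8]
width: 0.0009
grasp_force: 0.0
```

Request:
servo_tool:
  deltas:
    - [0, 0.1, 0, 0, 255]
    - [0, 0, 0, 0, 255]

```text
t: 19.1
position: [0.4874, 0.0767, 0.0563]
tool_rot: [-3.141, 0.068, 0.0]
wrist_force: [-0.5, 0.5, 0.6]
width: 0.0004
grasp_force: 0.0
```

Request:
servo_tool:
  deltas:
    - [0, 0.1, 0, 0, 255]
    - [0, 0, 0, 0, 255]
    - [0, 0, 0, 0, 255]
    - [0, 0, 0, 0, 255]

```text
t: 19.5
position: [0.4874, 0.0777, 0.0563]
tool_rot: [-3.141, 0.068, -0.0]
wrist_force: [0.1, 0.6, 0.1]
width: 0.0003
grasp_force: 0.0
```

The third click has snapped in: zero force at lever-equivalent 0.0644. I'll back off, lift and go over the button.

Request:
servo_tool:
  deltas:
    - [0, -0.5, 0, 0, 255]
    - [0, -1, 0, 0, 255]
    - [0, -1, 0, 0, 255]
    - [0, -0.5, 1, 0, 255]
    - [0, 0, 4, 0, 255]
    - [0, 0, 4, 0, 255]
    - [-0.5, -3, 2, 0, 255]
    - [-0.5, -4, 0, 0, 255]
    - [-0.5, -4, 0, 0, 255]
    - [-0.5, -4, 0, 0, 255]
    - [-0.5, -4, 0, 0, 255]
    - [-0.5, -4, 0, 0, 255]
    - [-0.5, -4, 0, 0, 255]
    - [-0.5, -4, 0, 0, 255]
    - [-0.1, -2, 0, 0, 255]
    - [0, -2.2, 0, 0, 255]
    - [0, 0, 0, 0, 255]
    - [0, 0, 0, 0, 255]
    - [0, 0, 0, 0, 255]

```text
t: 21.4
position: [0.4461, -0.3036, 0.1664]
tool_rot: [-3.14, 0.067, 0.0]
wrist_force: [-0.4, -0.6, 0.6]
width: 0.0011
grasp_force: 0.0
```

```bash
python3 - <<'E'
from h import *
s=read_state();print(s["t"],s["position"])
sc=camera("scene")[:,:,::-1];w=camera("wrist")[:,:,::-1]
a=cv2.resize(sc[190:350,215:435],(800,580),interpolation=cv2.INTER_CUBIC)[:580]
cv2.imwrite("pics/w4.png",w);cv2.imwrite("pics/s4.png",a)
b=cv2.resize(w,(420,315));a=cv2.resize(sc[200:340,220:430],(378,252),interpolation=cv2.INTER_CUBIC)
o=np.zeros((315,800,3),np.uint8);o[:,:420]=b;o[:252,421:799]=a;cv2.imwrite("pics/m4.png",o)
p=camera_params("scene");K=np.array([[p["fx"],0,p["cx"]],[0,p["fy"],p["cy"]],[0,0,1]])
for x in [(.4905,.0975,.098),(.4475,.0995-.001,.077),(.446,-.304,.062)]:
    u=cv2.projectPoints(np.array([x]),cv2.Rodrigues(p["R"])[0],p["t"],K,p["distortion"])[0][0,0]; print(x,u.round(1),((u-[220,200])*1.8+[421,0]).round())
E
```

```text
21.4 [ 0.44605927 -0.3035924   0.16642441]
(0.4905, 0.0975, 0.098) [267.  286.6] [506. 156.]
(0.4475, 0.0985, 0.077) [281.1 304.7] [531. 189.]
(0.446, -0.304, 0.062) [402.8 215.2] [750.  27.]
```

View pics/m4.png

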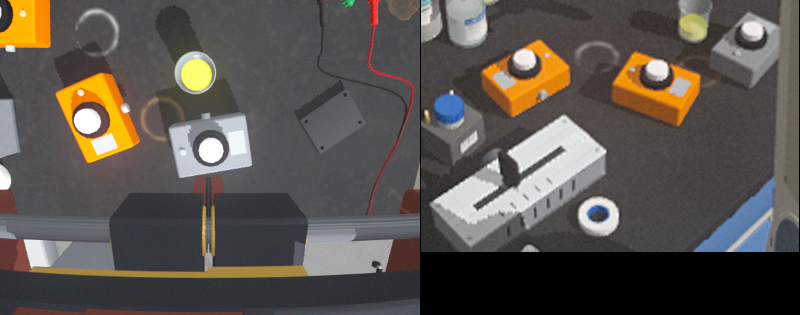

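On the right, the paddle top is at (508,155), against (506,156) predicted for the third detent. On the left, the cap is at (210,150), i.e. full-image (320,229). I'll refine the button position and the finger line from the image.

```bash
python3 - <<'E'
from h import *
w=cv2.imread("pics/w4.png"); m=(w[180:270,280:360].min(2)>215).astype(np.uint8)
n,l,st,c=cv2.connectedComponentsWithStats(m);k=1+st[1:,4].argmax();uv=c[k]+[280,180];print(uv,st[k])
print(at_z("wrist",uv,.062))
E
```

```text
[321.33580019 228.87234043] [  23   30   37   38 1081]
[ 0.44707358 -0.30596422  0.062     ]
```

Request:
servo_tool:
  deltas:
    - [0.1, -0.2, -2, 0, 255]
    - [0, 0, -3, 0, 255]
    - [0, 0, -3, 0, 255]
    - [0, 0, -2, 0, 255]
    - [0, 0, -1, 0, 255]
    - [0, 0, -0.6, 0, 255]
    - [0, 0, 0, 0, 255]
    - [0, 0, 0, 0, 255]

```text
t: 22.3
position: [0.448, -0.3066, 0.0511]
tool_rot: [3.14, -0.067, 0.002]
wrist_force: [-0.1, -0.4, -0.1]
width: 0.0008
grasp_force: 0.0
```

Request:
servo_tool:
  deltas:
    - [0, 0, -0.2, 0, 255]
    - [0, 0, -0.2, 0, 255]
    - [0, 0, 0, 0, 255]

```text
t: 22.6
position: [0.4474, -0.3064, 0.0465]
tool_rot: [3.141, -0.068, 0.0]
wrist_force: [0.4, 0.2, -0.2]
width: 0.0008
grasp_force: 0.0
```

Request:
servo_tool:
  deltas:
    - [0, 0, -0.2, 0, 255]
    - [0, 0, 0, 0, 255]

```text
t: 22.8
position: [0.4473, -0.3063, 0.0441]
tool_rot: [-3.141, 0.068, 0.0]
wrist_force: [0.0, -0.1, 1.2]
width: 0.0005
grasp_force: 0.0
```

Request:
servo_tool:
  deltas:
    - [0, 0, -0.2, 0, 255]
    - [0, 0, 0, 0, 255]

```text
t: 23.0
position: [0.4473, -0.3063, 0.042]
tool_rot: [-3.141, 0.068, 0.001]
wrist_force: [-0.3, 0.7, -0.3]
width: 0.0006
grasp_force: 0.0
```

Request:
servo_tool:
  deltas:
    - [0, 0, -0.2, 0, 255]
    - [0, 0, 0, 0, 255]

```text
t: 23.2
position: [0.4474, -0.3064, 0.0401]
tool_rot: [-3.141, 0.068, 0.0]
wrist_force: [0.1, -0.2, 0.3]
width: 0.0005
grasp_force: 0.0
```

Request:
servo_tool:
  deltas:
    - [0, 0, -0.2, 0, 255]
    - [0, 0, 0, 0, 255]

```text
t: 23.4
position: [0.4475, -0.3064, 0.0382]
tool_rot: [3.141, -0.068, 0.0]
wrist_force: [-0.1, 0.6, 1.8]
width: 0.0008
grasp_force: 0.9
```

Request:
servo_tool:
  deltas:
    - [0, 0, -0.2, 0, 255]
    - [0, 0, 0, 0, 255]

```text
t: 23.6
position: [0.4475, -0.3064, 0.0362]
tool_rot: [3.141, -0.068, 0.0]
wrist_force: [0.3, 0.2, 2.8]
width: 0.0004
grasp_force: 1.4
```

Request:
servo_tool:
  deltas:
    - [0, 0, -0.1, 0, 255]
    - [0, 0, 0, 0, 255]

```text
t: 23.8
position: [0.4475, -0.3064, 0.0353]
tool_rot: [3.141, -0.068, 0.0]
wrist_force: [-0.6, 0.6, 3.8]
width: 0.0004
grasp_force: 1.6
```

Contact came at about z 0.039. I keep going until the bottom is felt.

Request:
servo_tool:
  deltas:
    - [0, 0, -0.1, 0, 255]
    - [0, 0, 0, 0, 255]

```text
t: 24.0
position: [0.4475, -0.3064, 0.0343]
tool_rot: [3.141, -0.068, 0.0]
wrist_force: [0.2, 0.1, 3.1]
width: 0.0004
grasp_force: 1.8
```

Request:
servo_tool:
  deltas:
    - [0, 0, -0.1, 0, 255]
    - [0, 0, 0, 0, 255]

```text
t: 24.2
position: [0.4475, -0.3065, 0.0339]
tool_rot: [3.141, -0.068, 0.0]
wrist_force: [-1.7, 1.0, 9.1]
width: 0.0004
grasp_force: 4.8
```

Request:
servo_tool:
  deltas:
    - [0, 0, -0.1, 0, 255]
    - [0, 0, 0, 0, 255]
    - [0, 0, 0, 0, 255]

```text
t: 24.5
position: [0.4476, -0.3065, 0.0336]
tool_rot: [3.141, -0.068, 0.001]
wrist_force: [-4.1, 2.8, 18.0]
width: 0.0005
grasp_force: 9.3
```

The bottom is reached: the force climbs to 18 N at full travel. Now I release straight up.

Request:
servo_tool:
  deltas:
    - [0, 0, 0.3, 0, 255]
    - [0, 0, 0.5, 0, 255]
    - [0, 0, 1, 0, 255]
    - [0, 0, 3, 0, 255]
    - [0, 0, 4, 0, 255]
    - [0, 0, 4, 0, 255]
    - [0, 0, 0, 0, 255]
    - [0, 0, 0, 0, 255]
    - [0, 0, 0, 0, 255]
    - [0, 0, 0, 0, 255]
    - [0, 0, 0, 0, 255]

```text
t: 25.6
position: [0.4468, -0.3059, 0.159]
tool_rot: [-3.139, 0.068, 0.003]
wrist_force: [0.4, 0.4, -1.1]
width: 0.0008
grasp_force: 0.0
```

```bash
python3 - <<'E'
from h import *
a=cv2.imread("pics/s4.png")
sc=camera("scene")[:,:,::-1]; b=cv2.resize(sc[190:350,215:435],(800,580),interpolation=cv2.INTER_CUBIC)
d=np.abs(a.astype(int)-b).max(2)
for n,(u,v) in dict(lever=(267,287),trig=(403,215)).items():
    x,y=int((u-215)*800/220),int((v-190)*580/160); print(n,d[max(0,y-50):y+50,x-50:x+50].mean(), (d[max(0,y-50):y+50,x-50:x+50]>60).mean())
s=read_state();print(s["t"],s["position"],s["wrist_force"])
E
```

```text
lever 2.8079 0.0
trig 2.9031 0.0
25.65 [ 0.44687003 -0.30596732  0.15921718] [ 0.14459459  0.30227877 -0.22138637]
```

The lever and trigger box look unchanged from the picture before the press, so I hand in.

```bash
python3 -c "
from station import *
print(hand_in())"
```

```text
the job is handed in; nothing more can be done
None
```

I pushed the lever to the third click, pressed the button until it bottomed out and let it come up, and handed the job in at about 26 s; the hand-in returned no verdict.

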